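# Register the vial block against both stop bars and hold it

### The job

Pick up the six-vial aluminium block from the bench, set it upright and flat on the grey plate with its long side along the longer steel stop bar, and slide it into the corner until it bears on both stop bars at once. Press firmly but gently, as one would by hand, and finish while still holding it pressed against both bars, so that I can bolt it down; nothing is let go at the end. Leave the small four-vial block and the glassware where they are.

Things in the scene. Friction and masses are not known exactly. Their poses are not given: they have to be found in the camera images.
- block_mid (a point): centre of the loose six-vial block: plain aluminium, 90 mm long (x) x 46 wide (y) x 55 high (z up), 0.35 to 0.7 kg, starts upright on the bench. Six black vial caps (two rows of three along x) stick up 12 mm from its top, inside its outline. The point is 27.5 mm above its underside. Both ends are alike. Grip across the 46 mm in the upper half, so the fingers pass over the bars.
- corner (a point): inside corner of the two stop bars, level with the plate's top. z up; the long bar's inner face is the plane x = 0 and runs 150 mm towards -y; the short bar's inner face is the plane y = 0 and runs 90 mm towards -x; the bars lie on the + sides, the open plate on the -x, -y side. With the block home, its centre is at x -23, y -45, z +27.5 mm in this frame, its long axis along y.
- long_bar: longer steel stop bar, 165 x 15 mm, 16 mm high, rigidly fixed on the plate; origin at the centre of its underside, length along its y. The block's 90 mm side goes against it; about 5 to 15 N of push is right, 1.5 to 40 N is accepted.
- short_bar: shorter steel stop bar, 90 x 15 mm, 16 mm high, rigidly fixed on the plate; origin at the centre of its underside, length along its x. The block's 46 mm end goes against it, with the same push as on the long bar.
- stage: the grey plate, smooth and slick like the bars (sliding friction about 0.25), 200 x 200 x 12 mm thick, fixed to the bench, its top 12 mm above the bench; origin at the centre of its underside, axes parallel to those of the corner, which lies at x +70, y +70 mm
- block: the same six-vial block, origin at the centre of its underside
- small_block_mid (a point): centre of a smaller loose aluminium block, 46 x 46 x 40 mm high, with four black vial caps: a bystander, leave it alone
- wash_bottle: bystander: white plastic wash bottle with red cap and bent spout, 72 mm across, 205 mm high; origin under its centre
- reagent_bottle: bystander: amber glass bottle with a glass stopper, 74 mm across, 148 mm high; origin under its centre
- beaker: bystander: small white open beaker, 64 mm across, 75 mm high; origin under its centre

How it is judged:
On the way:
1. the six-vial block is picked up off the bench in the fingers (height (world z) of block above 0.009 m and contact force between block and the fingers above 1 N), for 0.1 s.
At the end, for the whole second after the job is handed in: The six-vial block stands flat on the plate (3 mm, 0.05 rad), long side along the long bar (0.04 rad), centre within 3 mm of home in the corner; it presses on both bars at once, each with 1.5 to 40 N; the fingers still hold or push it; it is at rest (contact force between block and long_bar between 1.5 and 40 N and contact force between block and short_bar between 1.5 and 40 N and contact force between block and the fingers above 1 N and x of block_mid in the frame of corner between -0.026 and -0.02 m and y of block_mid in the frame of corner between -0.048 and -0.042 m and z of block_mid in the frame of corner between 0.0245 and 0.0305 m and angle between the x axis of block_mid and the y axis of corner, either way round below 0.04 rad and angle between block_mid's own z axis and vertical below 0.05 rad and linear speed of block below 0.01 m/s); the arm keeps its last pose, push and grip.
It fails at once if the block is slammed into a stop bar (over 80 N) (contact force between block and long_bar above 80 N or contact force between block and short_bar above 80 N).
It fails at once if a bystander (small block, wash bottle, reagent bottle, beaker) is shifted by more than 20 mm or tipped (distance of any of small_block_mid, wash_bottle, reagent_bottle, beaker from where it was at the start of the episode above 0.02 m or angle between any of small_block_mid, wash_bottle, reagent_bottle, beaker's own z axis and vertical above 0.3 rad).
It also fails if it takes over 64 s, if anything falls off the work surface, if the arm or the gripper's body presses on something with over 40 N, if the wrist force passes 120 N, or if a joint passes its speed limit or range.

### The arm

A 7-joint arm with a two-finger parallel gripper is mounted at the origin on the work surface. World frame = base frame: x ahead of the robot, y to its left, z up, the work surface at z = 0. Lengths are in m, angles in rad, forces in N, time in s.
With the tool pointing down it reaches from about 0.4 to 0.85 m from the base axis. Payload 10.4 kg.
Tool frame: the origin (TCP) lies at the very end of the fingers, on their centre line; the grasp point (between the pads) lies 19 mm behind it; x points along the fingers, z is the direction in which the jaws open and shut, and the axes are right-handed (so a half turn about x gives the same grasp; the last joint's range is limited). The gripper opens to 85 mm and grips with 20 to 120 N. Pads are 22 mm wide; open, the fingers measure 114 mm over their backs; the gripper's body (76 mm by 85 mm) begins 54 mm behind the grasp point. The pads swing forward as they close: fully open they stand 13 mm farther back than shut.
Start: joints at [1.237, 0.332, -0.065, 1.46, 0.022, 1.35, -0.088], TCP at [0.191, -0.595, 0.203] pointing down, gripper open.
Joint ranges: [-2.6, 2.6], [-0.5, 2.12], [-1.47, 1.34], [0.16, 2.42], [-1.27, 4.41], [0.06, 2.06], [-2.6, 2.6]. Speed limits (rad/s): [2.22, 2.22, 2.79, 2.79, 3.14, 3.14, 3.14].

### API

Orientations are given as a unit quaternion [x, y, z, w].
In Python, from workcell import get_obs, camera, camera_info, hand_in gives the robot as it stands.
- The arm moves only by the tool move_arm, never from a script. Its argument "motion" is text: rows parted by semicolons, each of 4 numbers parted by spaces: the shift along the world's x, y, z in m, then the turn about the world's z in rad. In form: tx ty tz spin; .... A call has 1 to 10 rows; each row is the pose to reach, as a shift and turn from the pose commanded when the call began; what a row does not reach only later rows make up. A row lasts 1/8 s, in which the tool goes at most 62.5 mm and 10.7 degrees, less where a joint would pass 70% of its speed; a pose out of reach is approached as far as the arm can. A call with a gripper value outside its range is refused whole. "grip" is the opening, from 0 (shut) to 1 (fully open), set as the call begins (left out, the last holds). The fingers move at their own pace and stop on an object; "force" is the grip in N (left out, the last holds). Time passes only in rows, so rows that repeat a pose let the fingers close. It gives the time, the measured TCP pose, the force and the opening at its end, in the units of the state.
- get_obs(): the state, without advancing time (a new reading comes with each control period).
- camera(name): name is "scene" or "side" or "wrist"; returns (picture, depth): 420x560x3 uint8, red, green, blue; 420x560 float32, m along the optical axis (not along the pixel's ray), 0 where there is no reading.
- camera_info(name): a dict with "camera_matrix" (3x3 intrinsics, pixels), "k1" (the pictures are not rectified: a ray, as slopes to the right and down, at radius r is drawn at 1 + k1 r^2 times it, then the intrinsics apply), "eye" and "attitude" of the camera in the world. Camera axes: x right, y up, looking along -z (the intrinsics and any distortion apply to the point x, -y, -z); pixel columns grow to the right and rows downward; lengths in m; the calibration is good to about 2 mm. A picture is of the moment at which its call begins: read the wrist's pose just before it. camera_info takes no time and is no camera call; for the wrist camera it gives the pose at the moment of the call.
- hand_in(): hands the job in, once; it reports no verdict.
The state is a dict: "clock": time; "joint_pos": joint angles; "joint_velocities": joint speeds; "tau": joint torques, N m; "position": TCP position; "ee_rot": TCP orientation; "ft_force": force on the tool from outside, world axes, zero at the start; "torque": the same for the moment, N m; "grip_width": opening from 0.0 (shut) to 1.0 (fully open).
Only numpy, scipy, OpenCV 4.12 (cv2) and the standard library are available. Lean on these libraries where they do the work, as an engineer would, in place of code of your own. Each camera call takes 0.05 s, during which the arm holds its last target.

## Working session

There is one attempt and no reset: what is moved stays moved. The work goes in short steps, Python scripts to look and compute and a tool call to move; the robot and the scene stay as the last step left them, time stands still between calls to the robot, and variables do not carry over. Pictures are saved under pics/ and viewed, and the job is handed in when it is done.

Besides the shell and the picture viewer there is one more tool, called as name(argument=value, ...) on one line, values as JSON. move_arm: Moves the arm, as the interface text tells. Its arguments: {"type":"object","properties":{"motion":{"type":"string"},"grip":{"type":"number"},"force":{"type":"number"}},"required":["motion"]}

```bash
ls; mkdir -p pics; cat > h.py <<'E'
import numpy as np, cv2
from workcell import *
E
python3 - <<'E'
from h import *
o=get_obs()
print(o)
for n in ("scene","side","wrist"):
    ci=camera_info(n); print(n,ci)
    p,d=camera(n); cv2.imwrite(f"pics/{n}0.png",p[:,:,::-1]); np.savez(f"{n}0.npz",p=p,d=d,ci=ci)
E
```

```text
pics
{'clock': 0.0, 'joint_pos': array([ 1.23741666,  0.33285621, -0.06473597,  1.4609283 ,  0.02162099,
        1.34989101, -0.08849414]), 'joint_velocities': array([ 0.00085772,  0.00120303,  0.00210475,  0.00018841,  0.00080771,
       -0.00164274, -0.00144485]), 'tau': array([-1.18848020e-04, -6.25440860e+01,  4.94519121e-02, -3.91611958e+01,
        1.63180690e-02,  9.99002892e-03,  2.59409381e-05]), 'position': array([ 0.1910086 , -0.59467032,  0.20183205]), 'ee_rot': array([ 0.41684187,  0.57178233, -0.41630671,  0.57096107]), 'ft_force': array([-0.08563827,  0.26637847,  1.04995585]), 'torque': array([-0.01627691,  0.05245431, -0.01993719]), 'grip_width': 1.0013939746302436}
scene {'camera_matrix': array([[517.32032282,   0.        , 284.6220322 ],
       [  0.        , 517.32032282, 211.30316608],
       [  0.        ,   0.        ,   1.        ]]), 'k1': 0.016260272744721832, 'eye': array([1.0775447 , 0.53023078, 1.0849478 ]), 'attitude': array([0.10084984, 0.28825579, 0.89261503, 0.33162676])}
side {'camera_matrix': array([[401.56629121,   0.        , 282.80225835],
       [  0.        , 401.56629121, 205.26148762],
       [  0.        ,   0.        ,   1.        ]]), 'k1': 0.01601363889591635, 'eye': array([ 0.43232289, -0.71035257,  0.62352524]), 'attitude': array([ 0.43470846, -0.0688834 , -0.12374878,  0.88936487])}
wrist {'camera_matrix': array([[349.44616259,   0.        , 273.72253895],
       [  0.        , 349.44616259, 211.82534439],
       [  0.        ,   0.        ,   1.        ]]), 'k1': -0.04843163850986662, 'eye': array([ 0.26611417, -0.57140468,  0.37142095]), 'attitude': array([-0.12482788,  0.09199615, -0.58219537,  0.79812484])}
```

View pics/scene0.png

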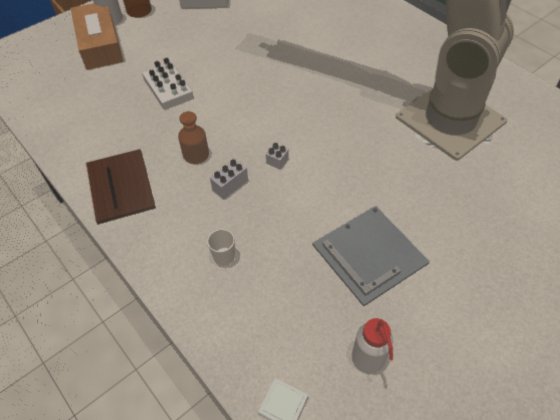

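View pics/side0.png

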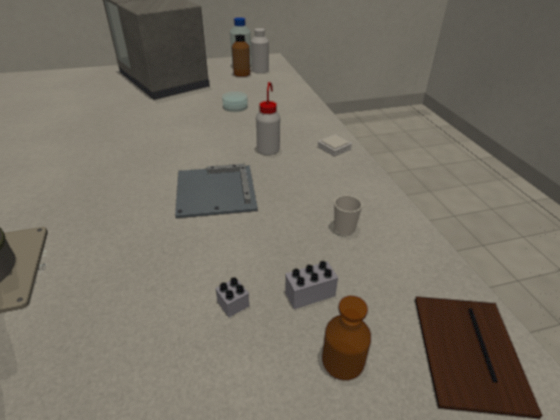

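View pics/wrist0.png

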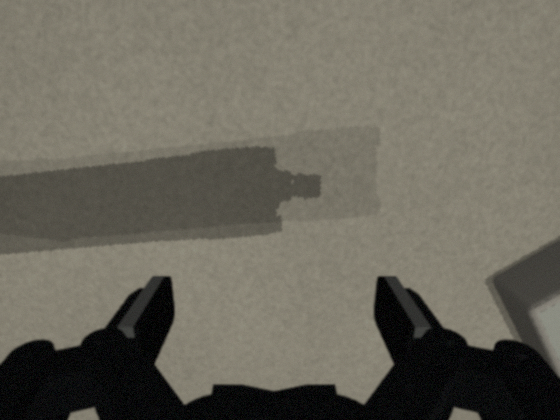

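```bash
cat > h.py <<'E'
import numpy as np, cv2
from workcell import *
from scipy.spatial.transform import Rotation as R
def snap(n,tag):
    ci=camera_info(n); p,d=camera(n); cv2.imwrite(f"pics/{tag}.png",p[:,:,::-1]); np.savez(f"{tag}.npz",p=p,d=d,ci=ci); return p,d,ci
def load(tag):
    z=np.load(f"{tag}.npz",allow_pickle=True); return z['p'],z['d'],z['ci'].item()
def rays(uv,ci):
    uv=np.asarray(uv,float).reshape(-1,1,2)
    s=cv2.undistortPoints(uv,ci['camera_matrix'],np.array([ci['k1'],0,0,0.])).reshape(-1,2)
    return np.c_[s[:,0],-s[:,1],-np.ones(len(s))]
def cloud(d,ci):
    h,w=d.shape; u,v=np.meshgrid(np.arange(w),np.arange(h))
    r=rays(np.c_[u.ravel(),v.ravel()],ci)*d.ravel()[:,None]
    P=R.from_quat(ci['attitude']).apply(r)+ci['eye']; P[d.ravel()==0]=np.nan
    return P.reshape(h,w,3)
def proj(P,ci):
    P=np.asarray(P,float).reshape(-1,3)
    c=R.from_quat(ci['attitude']).inv().apply(P-ci['eye'])
    return cv2.projectPoints(np.c_[c[:,0],-c[:,1],-c[:,2]],np.zeros(3),np.zeros(3),ci['camera_matrix'],np.array([ci['k1'],0,0,0.]))[0].reshape(-1,2)
def onplane(uv,z,ci):
    d=R.from_quat(ci['attitude']).apply(rays(uv,ci)); t=(z-ci['eye'][2])/d[:,2]
    return ci['eye']+d*t[:,None]
E
python3 - <<'E'
from h import *
for n,pts in (("scene0",[(229,178),(277,154),(370,253),(375,330),(222,242),(193,145),(188,118),(260,60)]),("side0",[(311,280),(233,293),(215,190),(268,115),(345,210),(345,340)])):
    p,d,ci=load(n); C=cloud(d,ci)
    for u,v in pts: print(n,u,v,C[v,u].round(3), p[v,u])
    # bench z
    z=C[...,2]; m=abs(z)<.02; print(np.nanmedian(z[m]), np.nanstd(z[m]))
# block segmentation side & scene by height
for n,box in (("scene0",(205,150,255,205)),("side0",(275,255,345,310))):
    p,d,ci=load(n);C=cloud(d,ci);u0,v0,u1,v1=box
    Q=C[v0:v1,u0:u1].reshape(-1,3); 
    T=Q[(Q[:,2]>.048)&(Q[:,2]<.062)]
    print(n,len(T),np.median(T,0))
    r=cv2.minAreaRect(T[:,:2].astype(np.float32)*1000); print(r)
    A=Q[(Q[:,2]>.01)&(Q[:,2]<.08)]; print(cv2.minAreaRect(A[:,:2].astype(np.float32)*1000))
for n,(u0,v0,u1,v1) in (("scene0",(300,200,440,305)),("side0",(165,155,265,220))):
    p,d,ci=load(n);C=cloud(d,ci)
    Q=C[v0:v1,u0:u1].reshape(-1,3)
    T=Q[(Q[:,2]>.008)&(Q[:,2]<.04)];print(n,np.nanmedian(T,0),cv2.minAreaRect(T[:,:2].astype(np.float32)*1000))
    T=Q[(Q[:,2]>.022)&(Q[:,2]<.04)];print(n,np.nanmedian(T,0),len(T),cv2.minAreaRect(T[:,:2].astype(np.float32)*1000))
for n in("scene0","side0"):
    im=cv2.imread(f"pics/{n}.png")
    b=(190,130,440,310) if n[1]=='c' else (165,150,365,315)
    c=im[b[1]:b[3],b[0]:b[2]]; cv2.imwrite(f"pics/{n}c.png",cv2.resize(c,None,fx=3,fy=3,interpolation=cv2.INTER_CUBIC))
E
```

```text
scene0 229 178 [ 0.647 -0.209  0.056] [156 147 148]
scene0 277 154 [ 0.498 -0.196  0.05 ] [69 66 61]
scene0 370 253 [0.513 0.168 0.012] [114 115 113]
scene0 375 330 [0.702 0.34  0.152] [133  62  58]
scene0 222 242 [ 0.768 -0.083  0.025] [131 124 112]
scene0 193 145 [ 0.659 -0.349  0.075] [95 70 54]
scene0 188 118 [ 0.647 -0.369  0.15 ] [126  83  58]
scene0 260 60 [ 0.246 -0.584 -0.005] [172 162 149]
-7.0898793859131e-06 0.003923648298789748
side0 311 280 [ 0.632 -0.242  0.057] [55 53 53]
side0 233 293 [ 0.489 -0.218  0.038] [79 75 76]
side0 215 190 [0.51  0.156 0.009] [88 93 92]
side0 268 115 [0.696 0.317 0.126] [126 118 111]
side0 345 210 [ 0.792 -0.038  0.033] [123 118 105]
side0 345 340 [ 0.629 -0.399  0.095] [93 52 15]
-0.00026014634894988564 0.0044696527808878285
scene0 378 [ 0.64425192 -0.22035911  0.05465964]
((637.2050170898438, -226.58670043945312), (93.40474700927734, 49.87541580200195), 3.3400049209594727)
((641.7396240234375, -277.5699768066406), (93.69720458984375, 153.3121337890625), 4.893919944763184)
side0 730 [ 0.63162737 -0.23733392  0.05430549]
((637.092529296875, -229.34815979003906), (90.28239440917969, 48.712120056152344), 4.394636154174805)
((636.6909790039062, -229.4116668701172), (91.09270477294922, 48.7772216796875), 4.394635200500488)
scene0 [0.51725067 0.17181735 0.01219769] ((493.72955322265625, 166.3017578125), (201.65325927734375, 238.42723083496094), 83.32041931152344)
scene0 [0.5842979  0.2069483  0.02747674] 702 ((544.4392700195312, 162.89321899414062), (167.83831787109375, 106.26139831542969), 83.25796508789062)
side0 [0.50965188 0.15139706 0.01144683] ((511.2110595703125, 162.89825439453125), (203.76451110839844, 199.45248413085938), 83.28919219970703)
side0 [0.58117081 0.20514176 0.02698583] 361 ((544.9443359375, 163.48873901367188), (171.25550842285156, 102.70931243896484), 83.35816192626953)
```

View pics/scene0c.png

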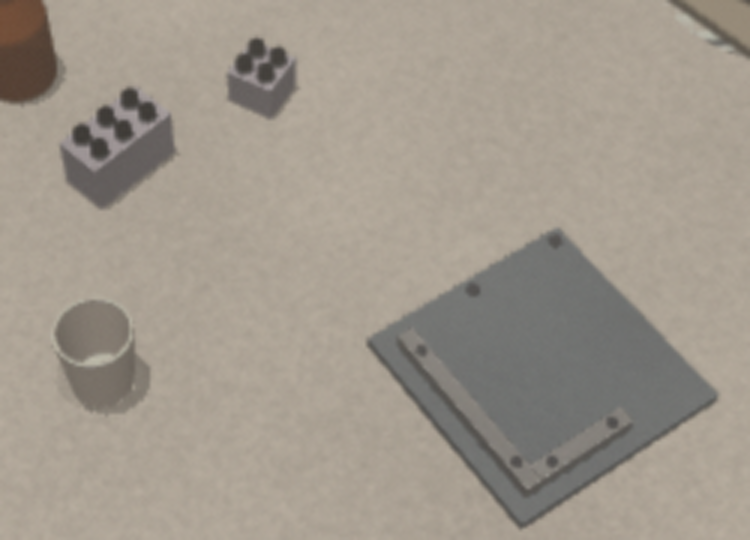

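View pics/side0c.png

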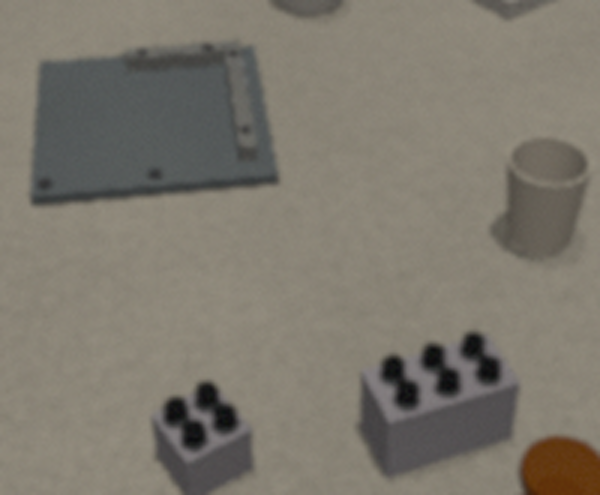

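```bash
python3 - <<'E'
from h import *
o=get_obs(); M=R.from_quat(o['ee_rot']).as_matrix(); print(M.round(3)); print("tool z yaw",np.degrees(np.arctan2(M[1,2],M[0,2])), o['clock'])
from scipy.optimize import least_squares
# edges of block by fitting box footprint to side+scene top points, colors exclude caps
for n,(u0,v0,u1,v1) in (("scene0",(205,150,255,205)),("side0",(275,255,345,310))):
    p,d,ci=load(n);C=cloud(d,ci);Q=C[v0:v1,u0:u1].reshape(-1,3)
    T=Q[(Q[:,2]>.05)&(Q[:,2]<.06)][:,:2]
    for a in (2,3,4,5,6,7):
        c,s=np.cos(np.radians(a)),np.sin(np.radians(a)); r=T@np.array([[c,-s],[s,c]])
        lo,hi=np.percentile(r,1.5,axis=0),np.percentile(r,98.5,axis=0); m=(lo+hi)/2
        print(n,a,((hi-lo)*1000).round(1),(np.array([[c,-s],[s,c]])@m).round(4))
# bar points in corner frame estimates
for n,(u0,v0,u1,v1) in (("scene0",(300,200,440,305)),("side0",(165,155,265,220))):
    p,d,ci=load(n);C=cloud(d,ci);Q=C[v0:v1,u0:u1].reshape(-1,3)
    a=np.radians(-6.7);Rm=np.array([[np.cos(a),-np.sin(a)],[np.sin(a),np.cos(a)]])
    T=Q[(Q[:,2]>.0235)&(Q[:,2]<.034)][:,:2]@Rm  # in rotated frame
    L=T[T[:,1]<np.percentile(T[:,1],60)]; 
    print(n,len(T),"rot-frame x,y max",np.percentile(T,[1,99],axis=0).round(4).tolist())
    L=T[T[:,1]<T[:,1].max()-.03]; print(" long bar x range",np.percentile(L[:,0],[2,50,98]).round(4), np.polyfit(L[:,1],L[:,0],1))
    S=T[T[:,0]<T[:,0].max()-.03]; print(" short bar y range",np.percentile(S[:,1],[2,50,98]).round(4),np.polyfit(S[:,0],S[:,1],1))
    G=Q[(Q[:,2]>.006)&(Q[:,2]<.018)][:,:2]@Rm; print(" plate",np.percentile(G,[.3,99.7],axis=0).round(4).tolist())
for n,b in (("scene0",(175,108,212,165)),("side0",(320,295,375,380))):
    p,d,ci=load(n);C=cloud(d,ci);Q=C[b[1]:b[3],b[0]:b[2]].reshape(-1,3);T=Q[(Q[:,2]>.03)&(Q[:,2]<.2)];print(n,"amber",T.min(0).round(3),T.max(0).round(3))
E
```

```text
[[-0.     0.952  0.306]
 [ 0.001  0.306 -0.952]
 [-1.    -0.    -0.001]]
tool z yaw -72.18986383165773 0.15
scene0 2 [89.1 47.6] [ 0.6381 -0.226 ]
scene0 3 [89.  47.4] [ 0.638  -0.2261]
scene0 4 [89.1 46.8] [ 0.6381 -0.2264]
scene0 5 [89.4 46.5] [ 0.6381 -0.2267]
scene0 6 [89.2 46.8] [ 0.6381 -0.2265]
scene0 7 [89.2 47.2] [ 0.6381 -0.2265]
side0 2 [88.6 47.1] [ 0.637  -0.2305]
side0 3 [88.7 46.6] [ 0.6369 -0.2303]
side0 4 [88.6 45.7] [ 0.6369 -0.2301]
side0 5 [88.5 45.3] [ 0.6367 -0.2299]
side0 6 [88.3 45.5] [ 0.6367 -0.2297]
side0 7 [88.5 45.9] [ 0.6368 -0.2297]
scene0 675 rot-frame x,y max [[0.4724, 0.1459], [0.574, 0.3085]]
 long bar x range [0.558  0.5664 0.574 ] [-3.16892583e-04  5.66356528e-01]
 short bar y range [0.293  0.3013 0.3085] [-0.00512138  0.30379638]
 plate [[0.3885, 0.1234], [0.5888, 0.3232]]
side0 340 rot-frame x,y max [[0.4723, 0.1422], [0.5732, 0.308]]
 long bar x range [0.5586 0.5658 0.5732] [0.0018038  0.56541928]
 short bar y range [0.2891 0.2966 0.3076] [-0.0218926   0.30844625]
 plate [[0.3897, 0.1207], [0.5877, 0.3213]]
scene0 amber [ 0.61  -0.404  0.03 ] [ 0.681 -0.337  0.152]
side0 amber [ 0.606 -0.417  0.03 ] [ 0.679 -0.348  0.149]
```

move_arm(motion="0.03 0.025 0 -0.02; 0.08 0.065 0 -0.05; 0.135 0.11 0 -0.08; 0.19 0.155 0 -0.11; 0.245 0.2 0 -0.14; 0.30 0.245 0 -0.17; 0.355 0.29 0 -0.2; 0.40 0.33 0 -0.223; 0.435 0.357 0 -0.223; 0.4465 0.367 0 -0.223", grip=1)

```text
clock: 1.4
position: [0.6395, -0.2248, 0.202]
ee_rot: [0.477, 0.523, -0.477, 0.522]
ft_force: [-0.8, -0.2, 0.6]
grip_width: 1.002
```

```bash
python3 - <<'E'
from h import *
p,d,ci=snap("wrist","wrist1"); 
o=get_obs(); M=R.from_quat(o['ee_rot']).as_matrix(); print(o['position'],"tool z yaw",np.degrees(np.arctan2(M[1,2],M[0,2])))
C=cloud(d,ci).reshape(-1,3); T=C[(C[:,2]>.05)&(C[:,2]<.0585)&(C[:,0]>.57)&(C[:,0]<.71)&(C[:,1]>-.3)&(C[:,1]<-.16)]
print(len(T)); print(cv2.minAreaRect(T[:,:2].astype(np.float32)*1000),np.percentile(T,[1,99],axis=0))
E
```

```text
[ 0.64219691 -0.22000542  0.201462  ] tool z yaw -84.53505772656962
3236
((637.00048828125, -227.66297912597656), (90.35621643066406, 46.04439163208008), 5.604553699493408) [[ 0.59250627 -0.25245708  0.05130503]
 [ 0.68221739 -0.20271177  0.05575597]]
```

View pics/wrist1.png

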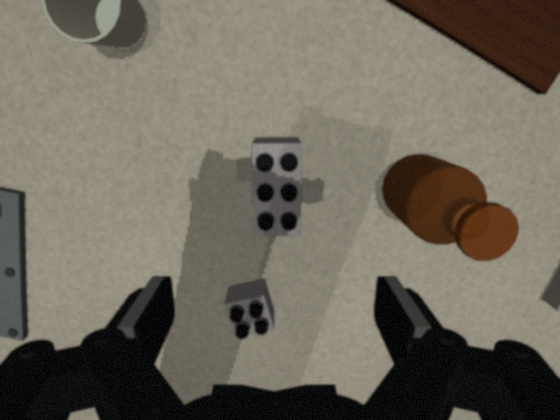

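move_arm(motion="0 0 0 0; 0 0 0 0; 0 0 0 0")

```text
clock: 1.82
position: [0.6369, -0.2296, 0.2028]
ee_rot: [0.478, 0.521, -0.478, 0.521]
ft_force: [1.0, 0.4, 0.3]
grip_width: 0.999
```

```bash
python3 - <<'E'
from h import *
p,d,ci=snap("wrist","wrist2"); 
o=get_obs(); M=R.from_quat(o['ee_rot']).as_matrix(); print(o['position'],o['ft_force'],o['joint_velocities'].round(3),"tool z yaw",np.degrees(np.arctan2(M[1,2],M[0,2])))
C=cloud(d,ci).reshape(-1,3); T=C[(C[:,2]>.05)&(C[:,2]<.0585)&(C[:,0]>.57)&(C[:,0]<.71)&(C[:,1]>-.3)&(C[:,1]<-.16)]
print(cv2.minAreaRect(T[:,:2].astype(np.float32)*1000))
E
```

```text
[ 0.63699486 -0.22934115  0.2028857 ] [ 0.42381175 -0.23436442  1.23400488] [-0.002 -0.001 -0.004 -0.002  0.002 -0.    -0.001] tool z yaw -85.07161302349833
((637.0999145507812, -227.3243865966797), (90.00062561035156, 45.63008117675781), 5.892683982849121)
```

move_arm(motion="0 0.0015 -0.02 0.013; 0 0.0015 -0.06 0.013; 0 0.0015 -0.1 0.013; 0 0.0015 -0.135 0.013; 0 0.0015 -0.16 0.013; 0 0.0015 -0.172 0.013; 0 0.0015 -0.177 0.013; 0 0.0015 -0.177 0.013; 0 0.0015 -0.177 0.013")

```text
clock: 3.0
position: [0.6383, -0.2268, 0.0268]
ee_rot: [0.474, 0.524, -0.474, 0.525]
ft_force: [-0.1, 0.2, 0.2]
grip_width: 0.998
```

move_arm(motion="0 0 0 0; 0 0 0 0; 0 0 0 0; 0 0 0 0; 0 0 0 0; 0 0 0 0; 0 0 0 0; 0 0 0 0", grip=0, force=60)

```text
clock: 4.0
position: [0.6379, -0.227, 0.0262]
ee_rot: [0.474, 0.524, -0.474, 0.525]
ft_force: [-0.7, -0.4, 5.6]
grip_width: 0.391
```

```bash
python3 - <<'E'
from h import *
p,d,ci=snap("wrist","wrist3"); p,d,ci=snap("side","side3"); o=get_obs();print(o['grip_width'],o['ft_force'],o['position'])
cv2.imwrite("pics/side3c.png",cv2.resize(p[180:345,180:420,::-1],None,fx=3,fy=3,interpolation=cv2.INTER_CUBIC))
E
```

```text
0.39636225840480527 [-1.34385813 -1.16320162  5.28127538] [ 0.63791028 -0.22700407  0.02618267]
```

View pics/wrist3.png

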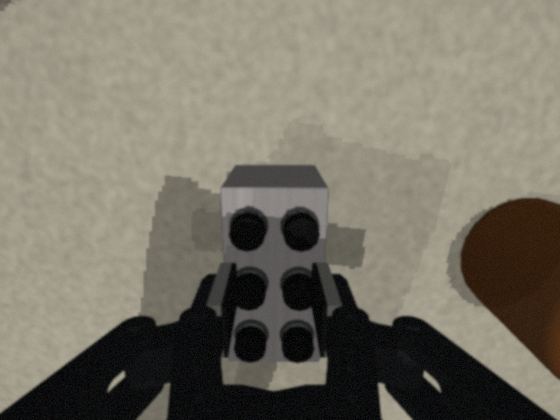

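View pics/side3c.png

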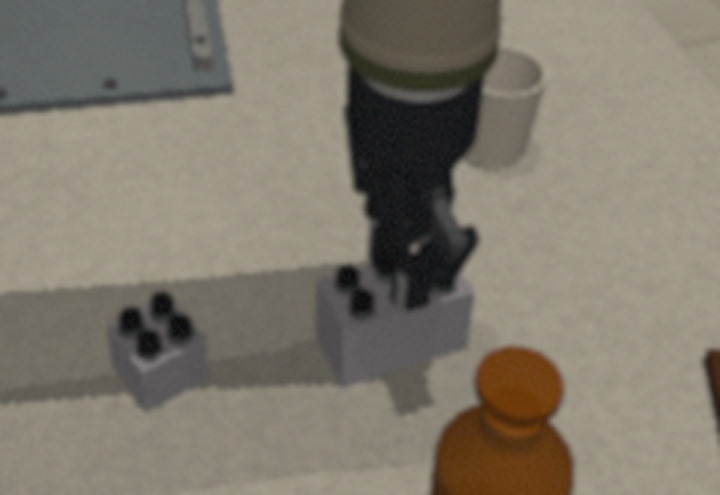

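move_arm(motion="0 0 0.003 0; 0 0 0.01 0; 0 0 0.025 0; 0 0 0.045 0; 0 0 0.065 0; 0 0 0.08 0; 0 0 0.08 0; 0 0 0.08 0")

```text
clock: 5.1
position: [0.6372, -0.2265, 0.1049]
ee_rot: [0.474, 0.525, -0.474, 0.524]
ft_force: [0.3, -0.3, -4.3]
grip_width: 0.392
```

move_arm(motion="-0.004 0.018 0 0.06; -0.014 0.058 0 0.2; -0.024 0.102 0 0.35; -0.036 0.15 0 0.52; -0.048 0.2 0 0.69; -0.06 0.25 0 0.86; -0.072 0.3 0 1.03; -0.083 0.345 0 1.19; -0.09 0.377 0 1.30; -0.094 0.392 0 1.353")

```text
clock: 6.35
position: [0.5419, 0.1683, 0.1054]
ee_rot: [0.039, 0.706, -0.039, 0.706]
ft_force: [0.2, -0.8, -3.3]
grip_width: 0.396
```

move_arm(motion="0 0 0 0; 0 0 0 0; 0 0 0 0; 0 0 0 0")

```text
clock: 6.85
position: [0.5439, 0.1645, 0.1056]
ee_rot: [0.042, 0.706, -0.042, 0.706]
ft_force: [0.4, 1.1, -4.0]
grip_width: 0.392
```

```bash
python3 - <<'E'
from h import *
o=get_obs();M=R.from_quat(o['ee_rot']).as_matrix();print(o['grip_width'],o['ft_force'],o['position'],o['joint_pos'].round(2),"tool z yaw",np.degrees(np.arctan2(M[1,2],M[0,2])))
for n in("wrist","side","scene"): snap(n,n+"4")
p,d,ci=load("scene4");cv2.imwrite("pics/scene4c.png",cv2.resize(p[170:320,270:470,::-1],None,fx=3.5,fy=3.5,interpolation=cv2.INTER_CUBIC))
p,d,ci=load("side4");cv2.imwrite("pics/side4c.png",cv2.resize(p[90:230,150:350,::-1],None,fx=3.5,fy=3.5,interpolation=cv2.INTER_CUBIC))
E
```

```text
0.3923756735005572 [ 0.44066499  1.08543227 -3.97241694] [0.54393178 0.16453014 0.10559831] [ 0.23  0.37 -0.73  1.7   0.27  1.17 -0.69] tool z yaw -6.799740341801806
```

View pics/wrist4.png

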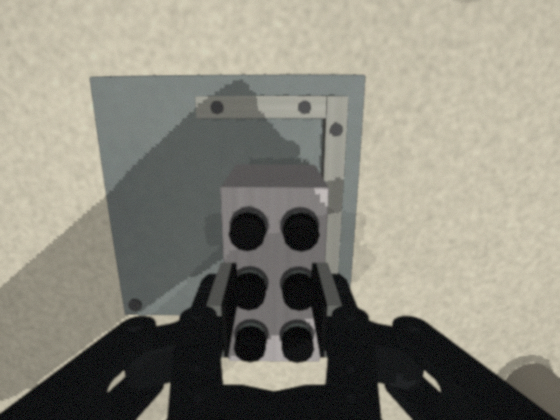

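View pics/scene4c.png

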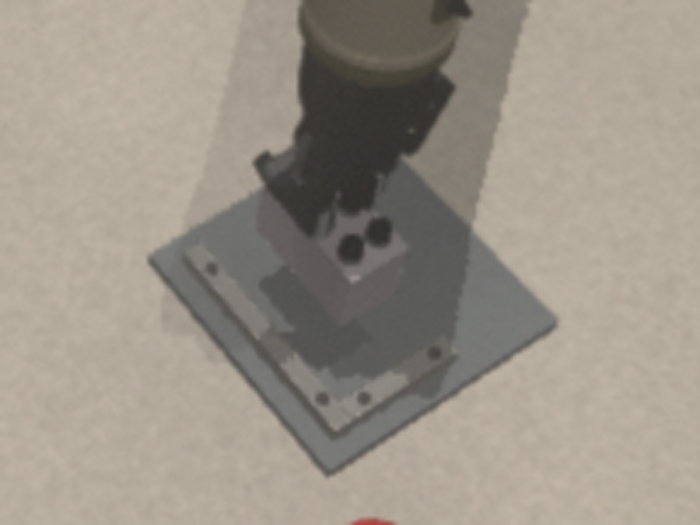

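View pics/side4c.png

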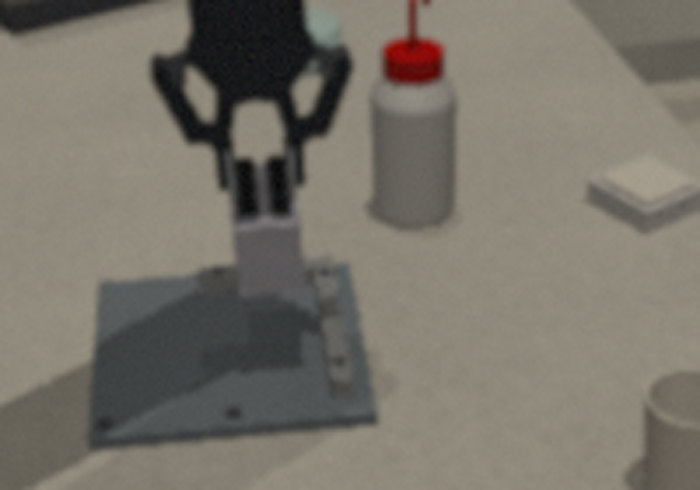

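```bash
python3 - <<'E'
from h import *
p,d,ci=load("wrist4");C=cloud(d,ci).reshape(-1,3)
a=np.radians(-6.7);Rm=np.array([[np.cos(a),-np.sin(a)],[np.sin(a),np.cos(a)]])
near=(abs(C[:,0]-.544)<.06)&(abs(C[:,1]-.165)<.08)
print("hist",np.histogram(C[near,2],bins=np.arange(0,.2,.01)))
T=C[near&(C[:,2]>.126)&(C[:,2]<.1395)]
print(len(T),np.median(T[:,2]),cv2.minAreaRect(T[:,:2].astype(np.float32)*1000),(np.percentile(T[:,:2]@Rm,[1,99],axis=0)).round(4).tolist())
B=C[(C[:,2]>.0235)&(C[:,2]<.034)][:,:2]@Rm
B=B[(B[:,0]>.46)&(B[:,0]<.59)&(B[:,1]>.13)&(B[:,1]<.32)]
L=B[(B[:,1]<.28)&(B[:,1]>.2)];S=B[B[:,0]<.545]
print("long",np.percentile(L[:,0],[2,98]),np.polyfit(L[:,1],L[:,0],1),"short",np.percentile(S[:,1],[2,98]),np.polyfit(S[:,0],S[:,1],1))
G=C[(C[:,2]>.006)&(C[:,2]<.018)][:,:2]@Rm; print(np.percentile(G,[.5,99.5],axis=0))
E
```

```text
hist (array([ 3849,  6405,  5746,     0,     0,     0,     0,    62,   256,
         327,   361,   442,   533, 10601,  6474,  1148,  1174,  2211,
        7258]), array([0.  , 0.01, 0.02, 0.03, 0.04, 0.05, 0.06, 0.07, 0.08, 0.09, 0.1 ,
       0.11, 0.12, 0.13, 0.14, 0.15, 0.16, 0.17, 0.18, 0.19]))
10704 0.1327890484005232 ((541.1552734375, 163.0330810546875), (91.25228118896484, 52.22570037841797), 82.61309814453125) [[0.499, 0.1819], [0.5438, 0.2703]]
long [0.55753717 0.57181364] [-0.0405258   0.57546437] short [0.29299471 0.30758258] [-0.00365558  0.30224303]
[[0.38838515 0.05114952]
 [0.77195416 0.32244088]]
```

move_arm(motion="0 0 -0.01 0; 0 0 -0.025 0; 0 0 -0.042 0; 0 0 -0.055 0; 0 0 -0.061 0; 0 0 -0.063 0; 0 0 -0.063 0; 0 0 -0.063 0")

```text
clock: 8.0
position: [0.544, 0.1655, 0.0431]
ee_rot: [0.041, 0.706, -0.041, 0.706]
ft_force: [0.6, 0.2, -5.4]
grip_width: 0.394
```

move_arm(motion="0 0 -0.001 0; 0 0 -0.001 0; 0 0 -0.002 0; 0 0 -0.002 0; 0 0 -0.003 0; 0 0 -0.003 0; 0 0 -0.003 0")

```text
clock: 8.88
position: [0.5436, 0.1655, 0.0396]
ee_rot: [0.041, 0.706, -0.041, 0.706]
ft_force: [-0.2, 0.1, -3.6]
grip_width: 0.395
```

move_arm(motion="0 0 -0.001 0; 0 0 -0.001 0; 0 0 -0.001 0; 0 0 -0.001 0")

```text
clock: 9.38
position: [0.5437, 0.1655, 0.0387]
ee_rot: [0.041, 0.706, -0.041, 0.706]
ft_force: [0.7, 0.0, -4.0]
grip_width: 0.396
```

move_arm(motion="0 0 -0.001 0; 0 0 -0.001 0; 0 0 -0.001 0; 0 0 -0.001 0")

```text
clock: 9.88
position: [0.544, 0.1654, 0.0381]
ee_rot: [0.041, 0.706, -0.041, 0.706]
ft_force: [-0.7, -1.8, 5.9]
grip_width: 0.391
```

move_arm(motion="0.001 0.001 0.0003 0; 0.003 0.004 0.0003 0; 0.006 0.008 0.0003 0; 0.009 0.012 0.0003 0; 0.011 0.0145 0.0003 0; 0.012 0.0155 0.0003 0; 0.012 0.0155 0.0003 0; 0.012 0.0155 0.0003 0")

```text
clock: 10.88
position: [0.5558, 0.181, 0.0381]
ee_rot: [0.041, 0.706, -0.041, 0.706]
ft_force: [-1.4, -2.6, 5.6]
grip_width: 0.388
```

```bash
cat > m.py <<'E'
from h import *
import sys
t=sys.argv[1]
o=get_obs();M=R.from_quat(o['ee_rot']).as_matrix()
a=np.radians(-6.7);Rm=np.array([[np.cos(a),-np.sin(a)],[np.sin(a),np.cos(a)]])
print(o['clock'],"tcp rot",(o['position'][:2]@Rm).round(4),o['position'][2].round(4),"F rot",(o['ft_force'][:2]@Rm).round(2),o['ft_force'][2].round(2),"T",o['torque'].round(2),"yaw",np.degrees(np.arctan2(M[1,2],M[0,2])).round(2),o['grip_width'])
p,d,ci=snap("wrist","wrist"+t);C=cloud(d,ci).reshape(-1,3)
near=(np.linalg.norm(C[:,:2]-o['position'][:2],axis=1)<.08)
T=C[near&(C[:,2]>.058)&(C[:,2]<.0715)][:,:2]@Rm
print("block top",np.percentile(T,[1,99],axis=0).round(4).tolist())
B=C[(C[:,2]>.0235)&(C[:,2]<.034)][:,:2]@Rm
B=B[(B[:,0]>.46)&(B[:,0]<.59)&(B[:,1]>.13)&(B[:,1]<.32)]
L=B[(B[:,1]<.28)&(B[:,1]>.23)];S=B[B[:,0]<.545]
print("long",np.percentile(L[:,0],[2,98]),"short",np.percentile(S[:,1],[2,98]))
E
python3 m.py 5
```

```text
10.875 tcp rot [0.5309 0.2447] 0.0381 F rot [-1.1  -2.76] 5.58 T [-0.42  0.61  0.06] yaw -6.7 0.3876099182450849
block top [[0.5088, 0.1994], [0.5534, 0.288]]
long [0.56046203 0.57189358] short [0.28789666 0.30762819]
```

View pics/wrist5.png

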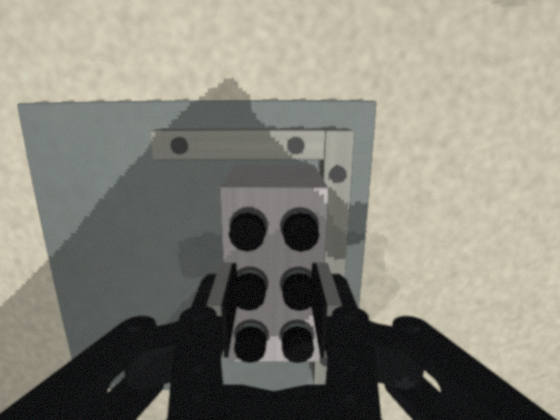

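move_arm(motion="0.0008 0.0005 0 0; 0.0016 0.001 0 0; 0.0024 0.0015 0 0; 0.003 0.0019 0 0; 0.0033 0.0021 0 0; 0.0033 0.0021 0 0; 0.0033 0.0021 0 0")

```text
clock: 11.8
position: [0.5587, 0.1831, 0.038]
ee_rot: [0.041, 0.706, -0.041, 0.706]
ft_force: [-2.2, -1.6, 6.5]
grip_width: 0.392
```

```bash
python3 m.py 6
```

```text
11.8 tcp rot [0.5336 0.247 ] 0.038 F rot [-2.01 -1.85] 6.46 T [-0.42  1.02  0.09] yaw -6.7 0.3919348822609649
block top [[0.5115, 0.2019], [0.5562, 0.2904]]
long [0.56311511 0.57196192] short [0.29031339 0.30776769]
```

Now along corner x (world 0.993, −0.117) in 0.5 mm steps.

move_arm(motion="0.0005 -0.00006 0 0; 0.0005 -0.00006 0 0; 0.001 -0.00012 0 0; 0.001 -0.00012 0 0; 0.001 -0.00012 0 0")

```text
clock: 12.48
position: [0.5592, 0.1832, 0.038]
ee_rot: [0.041, 0.706, -0.041, 0.705]
ft_force: [-4.5, -1.6, 7.8]
grip_width: 0.392
```

```bash
python3 m.py 7
```

```text
12.475 tcp rot [0.534  0.2472] 0.038 F rot [-4.26 -2.08] 7.83 T [-0.39  1.54  0.06] yaw -6.68 0.3920647627841028
block top [[0.5119, 0.2018], [0.5566, 0.2906]]
long [0.56345175 0.57200475] short [0.29045927 0.30763091]
```

move_arm(motion="0.0005 -0.00006 0 0; 0.0005 -0.00006 0 0; 0.001 -0.00012 0 0; 0.001 -0.00012 0 0; 0.001 -0.00012 0 0")

```text
clock: 13.15
position: [0.5592, 0.1832, 0.038]
ee_rot: [0.041, 0.707, -0.041, 0.705]
ft_force: [-9.8, -3.0, 11.4]
grip_width: 0.396
```

```bash
python3 m.py 8
```

```text
13.15 tcp rot [0.534  0.2471] 0.038 F rot [-9.43 -4.11] 11.38 T [-0.56  2.47 -0.01] yaw -6.66 0.3955091167653384
block top [[0.512, 0.2019], [0.5566, 0.2906]]
long [0.5634258  0.57200498] short [0.29045468 0.30775465]
```

move_arm(motion="0.00006 0.0005 0 0; 0.00006 0.0005 0 0; 0.00012 0.001 0 0; 0.00012 0.001 0 0; 0.00012 0.001 0 0")

```text
clock: 13.82
position: [0.5592, 0.1831, 0.0379]
ee_rot: [0.04, 0.707, -0.042, 0.705]
ft_force: [-10.3, -6.1, 13.4]
grip_width: 0.389
```

```bash
python3 m.py 9
```

```text
13.825 tcp rot [0.5341 0.2471] 0.0379 F rot [-9.5  -7.26] 13.41 T [-1.28  2.8   0.05] yaw -6.7 0.3889895717577331
block top [[0.512, 0.202], [0.5567, 0.2906]]
long [0.5634151  0.57195587] short [0.29045611 0.30775075]
```

move_arm(motion="0 0 0.0003 0; 0 0 0.0006 0; 0.00006 0.0005 0.0006 0; 0.00006 0.0005 0.0006 0; 0.00012 0.001 0.0006 0; 0.00012 0.001 0.0006 0; 0.00012 0.001 0.0006 0")

```text
clock: 14.75
position: [0.5592, 0.1832, 0.038]
ee_rot: [0.04, 0.707, -0.043, 0.704]
ft_force: [-10.5, -8.3, 10.4]
grip_width: 0.394
```

```bash
python3 m.py 10
```

```text
14.75 tcp rot [0.534  0.2472] 0.038 F rot [-9.41 -9.44] 10.45 T [-1.61  2.64  0.09] yaw -6.73 0.3939484217439577
block top [[0.512, 0.2021], [0.5567, 0.2907]]
long [0.56334795 0.57197606] short [0.29053892 0.30762455]
```

View pics/wrist10.png

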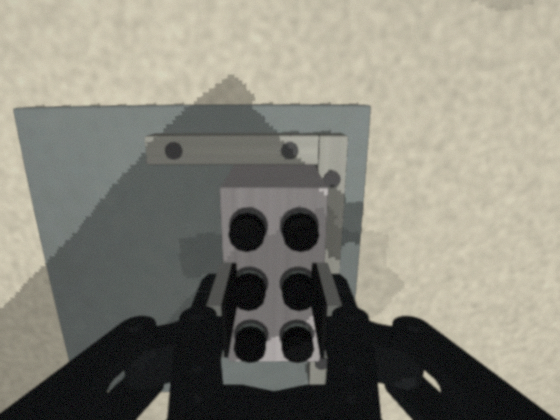

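```bash
cat > g.py <<'E'
from h import *
import sys
a=np.radians(-6.7);Rm=np.array([[np.cos(a),-np.sin(a)],[np.sin(a),np.cos(a)]])
for t in sys.argv[1:]:
    p,d,ci=load(t);C=cloud(d,ci);xy=(C[...,:2]@Rm);z=C[...,2]
    # columns 235..305: walk up
    F=[];
    for u in range(240,310,10):
        col=[(v,xy[v,u,1].round(4),z[v,u].round(4)) for v in range(155,192,3)]
        if u in(250,280): print(u,col)
    m=(z>.034)&(z<.062)&(xy[...,0]>.518)&(xy[...,0]<.55)&(xy[...,1]>.27)
    k=np.polyfit(z[m],xy[...,1][m],1); print(t,"face y'",np.median(xy[...,1][m]),m.sum(),"tilt",k[0],"at z=.028",np.polyval(k,.028))
E
python3 g.py wrist10
python3 - <<'E'
from h import *
o=get_obs();print(R.from_quat(o['ee_rot']).as_matrix().round(4))
E
```

```text
250 [(155, np.float64(0.2978), np.float64(0.0258)), (158, np.float64(0.2962), np.float64(0.0257)), (161, np.float64(0.2947), np.float64(0.026)), (164, np.float64(0.2907), np.float64(0.0125)), (167, np.float64(0.2906), np.float64(0.0212)), (170, np.float64(0.2905), np.float64(0.0288)), (173, np.float64(0.2906), np.float64(0.0368)), (176, np.float64(0.2906), np.float64(0.044)), (179, np.float64(0.2905), np.float64(0.0499)), (182, np.float64(0.2904), np.float64(0.0556)), (185, np.float64(0.2905), np.float64(0.0616)), (188, np.float64(0.2899), np.float64(0.0647)), (191, np.float64(0.2888), np.float64(0.0651))]
280 [(155, np.float64(0.2979), np.float64(0.0265)), (158, np.float64(0.2963), np.float64(0.0259)), (161, np.float64(0.2947), np.float64(0.0258)), (164, np.float64(0.2906), np.float64(0.0121)), (167, np.float64(0.2904), np.float64(0.02)), (170, np.float64(0.2905), np.float64(0.0288)), (173, np.float64(0.2905), np.float64(0.0364)), (176, np.float64(0.2907), np.float64(0.0444)), (179, np.float64(0.2903), np.float64(0.0492)), (182, np.float64(0.2905), np.float64(0.0561)), (185, np.float64(0.2905), np.float64(0.0618)), (188, np.float64(0.2898), np.float64(0.0643)), (191, np.float64(0.2889), np.float64(0.0656))]
wrist10 face y' 0.29056976522441114 912 tilt -0.00028353535369767197 at z=.028 0.2905729127074254
[[-0.0043  0.1171  0.9931]
 [-0.0031  0.9931 -0.1171]
 [-1.     -0.0036 -0.0039]]
```

move_arm(motion="-0.0007 0.0001 0.0003 0; -0.0015 0.0002 0.0006 0; -0.0015 0.0002 0.0006 0; -0.0015 0.0002 0.0006 0")

```text
clock: 15.3
position: [0.559, 0.1851, 0.0385]
ee_rot: [0.041, 0.706, -0.041, 0.705]
ft_force: [-4.1, -0.8, -4.0]
grip_width: 0.392
```

```bash
python3 m.py 11; python3 g.py wrist11 wrist6 wrist5 | grep face
python3 - <<'E'
from h import *
for t in("wrist10","wrist11"):
    im=cv2.imread(f"pics/{t}.png")[120:200,200:350]; cv2.imwrite(f"pics/{t}c.png",cv2.resize(im,None,fx=5,fy=5,interpolation=cv2.INTER_CUBIC))
E
```

```text
15.3 tcp rot [0.5336 0.2491] 0.0385 F rot [-3.97 -1.3 ] -4.04 T [-0.04  0.96  0.06] yaw -6.68 0.3917706076491507
block top [[0.5116, 0.204], [0.5562, 0.2924]]
long [0.56314283 0.57193284] short [0.29208448 0.30787036]
wrist11 face y' 0.29223783801622477 849 tilt 0.006259998421331545 at z=.028 0.29210949244016843
wrist6 face y' 0.29034433475662647 898 tilt -0.0012525238654145648 at z=.028 0.2903685431927494
wrist5 face y' 0.2879347148695385 895 tilt -0.0015724563735745039 at z=.028 0.28796083184713284
```

View pics/wrist11c.png

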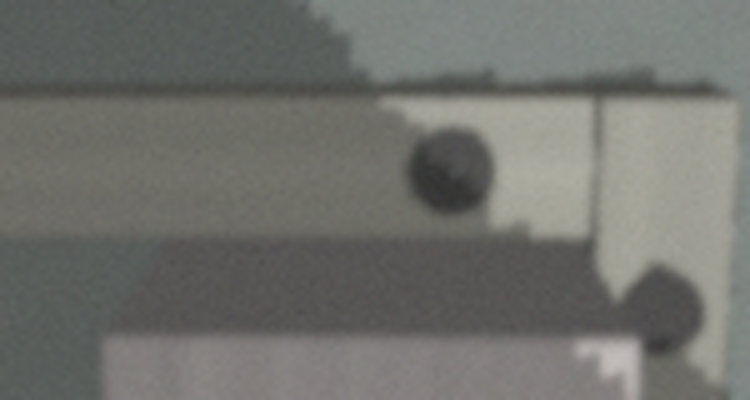

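move_arm(motion="0.00006 0.0005 0 0; 0.00012 0.001 0 0; 0.00012 0.001 0 0; 0.00012 0.001 0 0")

```text
clock: 15.85
position: [0.5593, 0.186, 0.0389]
ee_rot: [0.041, 0.706, -0.041, 0.706]
ft_force: [-4.9, -1.4, -3.9]
grip_width: 0.392
```

```bash
python3 m.py 12; python3 g.py wrist12 | grep face
```

```text
15.85 tcp rot [0.5338 0.25  ] 0.0389 F rot [-4.69 -1.97] -3.94 T [-0.17  1.43  0.02] yaw -6.69 0.3916297615108202
block top [[0.5117, 0.2044], [0.5564, 0.2932]]
long [0.56329571 0.57196989] short [0.2925845  0.30783022]
wrist12 face y' 0.2929370187767619 827 tilt 0.01710120846749642 at z=.028 0.29257081301104587
```

move_arm(motion="0.00006 0.0005 0 0; 0.00012 0.001 0 0; 0.00012 0.001 0 0; 0.00012 0.001 0 0")

```text
clock: 16.4
position: [0.5595, 0.1867, 0.0391]
ee_rot: [0.041, 0.706, -0.042, 0.706]
ft_force: [-5.4, -1.1, -2.3]
grip_width: 0.393
```

```bash
python3 m.py 13; python3 g.py wrist13 | grep face
```

```text
16.4 tcp rot [0.5339 0.2507] 0.0391 F rot [-5.22 -1.72] -2.27 T [-0.46  1.64  0.02] yaw -6.71 0.39330128853418156
block top [[0.5118, 0.2054], [0.5565, 0.2939]]
long [0.56338704 0.57198024] short [0.29302418 0.30791618]
wrist13 face y' 0.29350598423906615 791 tilt 0.02109838815152301 at z=.028 0.2930523034392753
```

move_arm(motion="0 0 -0.0004 0; 0 0 -0.0008 0; 0 0 -0.0008 0; 0 0 -0.0008 0")

```text
clock: 16.95
position: [0.5596, 0.1866, 0.0387]
ee_rot: [0.041, 0.706, -0.042, 0.706]
ft_force: [-8.4, -3.2, 1.6]
grip_width: 0.392
```

```bash
python3 m.py 14; python3 g.py wrist14 | grep face
```

```text
16.95 tcp rot [0.534  0.2506] 0.0387 F rot [-7.92 -4.2 ] 1.63 T [-0.74  2.04  0.03] yaw -6.71 0.392049169956563
block top [[0.5118, 0.2051], [0.5565, 0.2938]]
long [0.5633867  0.57194571] short [0.29316935 0.30793416]
wrist14 face y' 0.29351091239630944 831 tilt 0.015679721125387968 at z=.028 0.29319299401075694
```

move_arm(motion="0 0 -0.0003 0; 0 0 -0.0006 0; 0 0 -0.0006 0; 0 0 -0.0006 0")

```text
clock: 17.5
position: [0.5596, 0.1863, 0.0384]
ee_rot: [0.041, 0.706, -0.042, 0.706]
ft_force: [-8.8, -5.0, 6.3]
grip_width: 0.393
```

```bash
python3 m.py 15; python3 g.py wrist15 | grep face
```

```text
17.5 tcp rot [0.5341 0.2503] 0.0384 F rot [-8.14 -5.96] 6.26 T [-1.1   2.49  0.05] yaw -6.73 0.39347858203850655
block top [[0.5119, 0.2053], [0.5566, 0.2936]]
long [0.56344926 0.57200504] short [0.29316757 0.30781135]
wrist15 face y' 0.2933674321280804 862 tilt 0.00818624505411714 at z=.028 0.29319422474002477
```

move_arm(motion="0.00006 0.0005 0 0; 0.00012 0.001 -0.0002 0; 0.00018 0.0015 -0.0003 0; 0.00018 0.0015 -0.0003 0; 0.00018 0.0015 -0.0003 0")

```text
clock: 18.18
position: [0.5597, 0.1863, 0.0383]
ee_rot: [0.04, 0.706, -0.043, 0.705]
ft_force: [-12.6, -10.8, 12.7]
grip_width: 0.393
```

```bash
python3 m.py 16; python3 g.py wrist16 | grep face
```

```text
18.175 tcp rot [0.5341 0.2503] 0.0383 F rot [-11.25 -12.23] 12.71 T [-2.17  3.17  0.1 ] yaw -6.78 0.39333209889348697
block top [[0.512, 0.2053], [0.5566, 0.2936]]
long [0.56343226 0.57201296] short [0.29321249 0.30781775]
wrist16 face y' 0.2933985193875676 877 tilt 0.009227740043786141 at z=.028 0.2932043661943481
```

move_arm(motion="0 0 0.0002 0; 0 0 0.0004 0; 0 0 0.0006 0; 0 0 0.0006 0; 0 0 0.0006 0")

```text
clock: 18.85
position: [0.5596, 0.1863, 0.0384]
ee_rot: [0.041, 0.706, -0.043, 0.705]
ft_force: [-9.3, -9.4, 6.7]
grip_width: 0.391
```

```bash
python3 m.py 17; python3 g.py wrist17
```

```text
18.85 tcp rot [0.5341 0.2503] 0.0384 F rot [ -8.14 -10.42] 6.68 T [-1.89  2.6   0.1 ] yaw -6.78 0.3910260070153226
block top [[0.5119, 0.2053], [0.5566, 0.2936]]
long [0.56349361 0.57202932] short [0.2931862 0.307799 ]
250 [(155, np.float64(0.3009), np.float64(0.0265)), (158, np.float64(0.2994), np.float64(0.0265)), (161, np.float64(0.2978), np.float64(0.0263)), (164, np.float64(0.2961), np.float64(0.0258)), (167, np.float64(0.2946), np.float64(0.0262)), (170, np.float64(0.2931), np.float64(0.0267)), (173, np.float64(0.2933), np.float64(0.0353)), (176, np.float64(0.2934), np.float64(0.0428)), (179, np.float64(0.2933), np.float64(0.0489)), (182, np.float64(0.2935), np.float64(0.056)), (185, np.float64(0.2936), np.float64(0.0621)), (188, np.float64(0.2929), np.float64(0.0647)), (191, np.float64(0.2918), np.float64(0.0652))]
280 [(155, np.float64(0.3008), np.float64(0.0258)), (158, np.float64(0.2994), np.float64(0.0266)), (161, np.float64(0.2977), np.float64(0.0263)), (164, np.float64(0.296), np.float64(0.0256)), (167, np.float64(0.2945), np.float64(0.0258)), (170, np.float64(0.293), np.float64(0.0265)), (173, np.float64(0.2932), np.float64(0.0348)), (176, np.float64(0.2934), np.float64(0.0433)), (179, np.float64(0.2936), np.float64(0.0506)), (182, np.float64(0.2938), np.float64(0.0572)), (185, np.float64(0.2934), np.float64(0.0612)), (188, np.float64(0.2932), np.float64(0.0658)), (191, np.float64(0.2917), np.float64(0.0649))]
wrist17 face y' 0.2933829835948355 864 tilt 0.010007162822563254 at z=.028 0.29316892331130545
```

move_arm(motion="0 0 0 0; 0 0 0 0; 0 0 0 0; 0 0 0 0; 0 0 0 0; 0 0 0 0; 0 0 0 0; 0 0 0 0")

```text
clock: 19.9
position: [0.5596, 0.1863, 0.0384]
ee_rot: [0.041, 0.706, -0.043, 0.705]
ft_force: [-10.1, -8.7, 7.0]
grip_width: 0.391
```

```bash
python3 m.py 18; python3 - <<'E'
from h import *
p,d,ci=load("wrist18");C=cloud(d,ci)
m=np.zeros(d.shape,bool); m[192:205,228:322]=1; m&=(C[...,2]>.06)&(C[...,2]<.07)
P=C[m];A=np.c_[P[:,:2]-P[:,:2].mean(0),np.ones(len(P))];print("top plane slopes",np.linalg.lstsq(A,P[:,2],rcond=None)[0])
# front edge line yaw: face points
a=np.radians(-6.7);Rm=np.array([[np.cos(a),-np.sin(a)],[np.sin(a),np.cos(a)]])
xy=C[...,:2]@Rm;z=C[...,2]
m=(z>.034)&(z<.062)&(xy[...,0]>.515)&(xy[...,0]<.553)&(xy[...,1]>.27)
print("face yaw rel",np.polyfit(xy[...,0][m],xy[...,1][m],1)[0], "bar outer edge")
p,d,ci=snap("side","side18");cv2.imwrite("pics/side18c.png",cv2.resize(p[90:230,150:350,::-1],None,fx=3.5,fy=3.5,interpolation=cv2.INTER_CUBIC))
p,d,ci=snap("scene","scene18");cv2.imwrite("pics/scene18c.png",cv2.resize(p[170:320,270:470,::-1],None,fx=3.5,fy=3.5,interpolation=cv2.INTER_CUBIC))
E
```

```text
19.9 tcp rot [0.534  0.2503] 0.0384 F rot [-9.02 -9.85] 6.97 T [-1.95  2.63  0.12] yaw -6.78 0.39116188032766647
block top [[0.5119, 0.2054], [0.5566, 0.2936]]
long [0.56343014 0.57193677] short [0.29318548 0.30781713]
top plane slopes [0.00293561 0.03501908 0.06518649]
face yaw rel -0.0017150047842370815 bar outer edge
```

View pics/side18c.png

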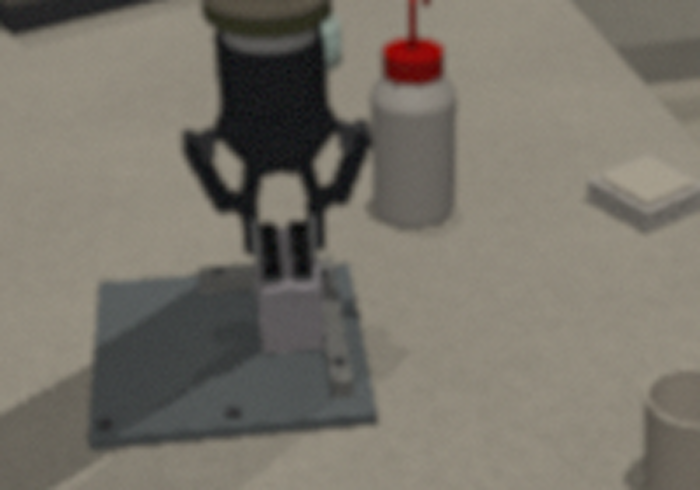

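View pics/scene18c.png

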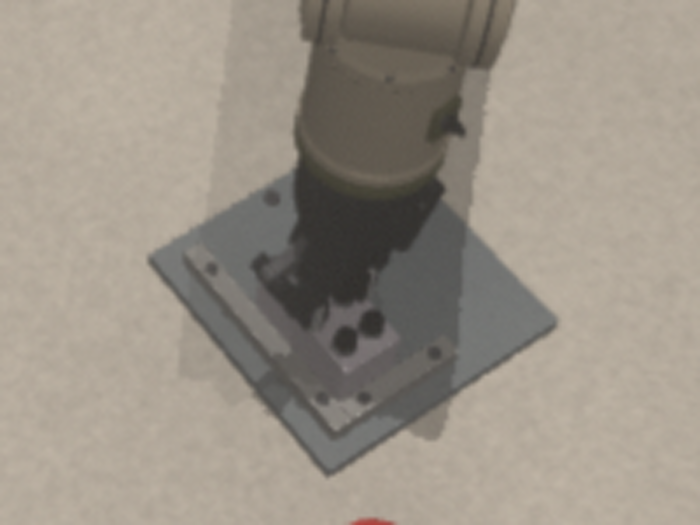

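```bash
python3 - <<'E'
from h import *
a=np.radians(-6.7);Rm=np.array([[np.cos(a),-np.sin(a)],[np.sin(a),np.cos(a)]])
for t,h in (("wrist4",.0668),("wrist5",0),("wrist10",0),("wrist13",0),("wrist16",0),("wrist18",0)):
    p,d,ci=load(t);C=cloud(d,ci)
    m=np.zeros(d.shape,bool); m[192:350,269:281]=1; m[192:206,232:320]=1
    m&=(abs(C[...,2]-.0655-h)<.004)
    P=C[m];xy=P[:,:2]@Rm;mu=xy.mean(0)
    w=np.ones(len(P),bool)
    for _ in range(4):
        A=np.c_[xy-mu,np.ones(len(P))];k=np.linalg.lstsq(A[w],P[w,2],rcond=None)[0];r=P[:,2]-A@k;w=abs(r)<2*r[w].std()
    # bar & plate heights
    m2=(C[...,2]>.02)&(C[...,2]<.033);B=C[m2]
    print(t,w.sum(),"slopes",k.round(4),"y' extent",np.ptp(xy[w][:,1]).round(3),"bar z",np.median(B[:,2]).round(4))
    o=R.from_quat(ci['attitude'])
E
```

```text
wrist4 2587 slopes [ 0.0111 -0.0017  0.1327] y' extent 0.081 bar z 0.0262
wrist5 2592 slopes [ 0.0058 -0.0009  0.0653] y' extent 0.08 bar z 0.0262
wrist10 2586 slopes [-0.0028 -0.0021  0.0652] y' extent 0.081 bar z 0.0262
wrist13 2612 slopes [ 0.001  -0.0231  0.0658] y' extent 0.08 bar z 0.0262
wrist16 2554 slopes [ 0.0005 -0.0119  0.0654] y' extent 0.08 bar z 0.0263
wrist18 2629 slopes [-0.0012 -0.0113  0.0654] y' extent 0.08 bar z 0.0263
```

```bash
python3 -c "
from h import *
print(hand_in()); o=get_obs(); print(o['clock'],o['position'],o['ft_force'],o['grip_width'])"
```

```text
the job is handed in; nothing more can be done
None
the job is handed in; nothing more can be done
```

The six-vial block is on the grey plate, held in the corner and pressed against both stop bars with the 60 N grip still on. I handed the job in at about 20 s.

- **Push:** the wrist read about 9 N towards the long bar and 10 N towards the short bar, with about 7 N down on the plate. It was steady over a 1 s hold. These readings include friction, so I estimate the bars themselves carry roughly 3 to 10 N each.
- **Contact:** in the wrist camera no gap shows at the short bar. The long bar's contact line could not be seen directly. I judge it from the force, from the block not moving further that way while it slid along the other bar, and from its edge lying within about 0.5 mm of the measured bar face.
- **Position:** the block is square to the bars within about 0.002 rad and within about 1 mm of home. The images were calibrated to about 2 mm.
- **First push stuck:** the first push towards the short bar was held by friction about 2 to 3 mm short of the bar. I eased the push on the long bar and the downward load, slid it home and pressed again.
- **Left over:** the block tips nose-down by about 0.01 rad, so its far end sits about 1 mm high. That is within the 0.05 rad allowed, but check it seats flat when you bolt it down. One rougher fit, over a narrow strip of the top, gave 0.035 rad the other way. I set that aside because a wider fit and the front face agreed on 0.01.

I kept the arm clear of the small block, bottles and beaker throughout, but did not measure their positions again at the end.

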